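# Take a reading on the bench test set

## Task

Take a reading on the bench test set: press down the raised half of the big rocker on the small switch box until it has tipped fully over, then press the long bar key on the test set fully down (it stays down by itself), and last press the round key fully down and keep it pressed with the fingertips: finish while still holding it down. Keep to this order, never press the square key, and do not pick up or shove the switch box or the things standing around.

Things in the scene. Friction and masses are not known exactly. Their poses are not given: they have to be found in the camera images.
- switch_box: loose grey painted switch box standing on the bench, 130 (its x) x 80 (its y) x 52 mm high, 0.6 to 1.2 kg; origin at the centre of its underside, z up. A big off-white V-shaped rocker, 64 mm along the box's x and 30 mm wide, sits in the middle of its top, its hinge along the box's y, 56 mm above the bench. A short black rubber cable stub sticks out of the box's +x end, the end nearer the half that is up at the start
- rocker (a joint): angle of the rocker in rad: about 0 to 0.05 at the start = off, the half on the box's +x side standing up at a slope; 0.4 = fully tipped over = on, that half then level and the other half standing up. It stays where it is left; about 3 N at rocker_press tips it
- rocker_press (a point): point on the upper face of the rocker's +x half (the half that stands up at the start), on its middle line, 24 mm from the hinge; it moves with the rocker, sinking by about 9 mm from off to on, ending about 60 mm above the bench. The half is 32 mm long by 30 mm wide; its outer edge is raised about 13 mm when off
- test_set: fixed grey test set, a flat box 180 (its x) x 240 (its y) x 60 mm high with a display at the rear (+x) of its top; origin at the centre of its underside. Three off-white keys, each on a black base 12 mm high, stand in a row along its y, 35 mm in front (-x) of its centre and 70 mm apart; which key has which place varies
- bar_key_top (a point): centre of the top face of the long bar key, a cap 56 mm (along the test set's x) x 18 mm, 83 mm above the bench when up, 11 mm proud of its 74 x 36 mm base
- bar_key (a joint): how far the bar key is pressed, m: 0 up, 0.007 fully down; about 3 N moves it straight down and it stays where it is left
- round_key_top (a point): centre of the top face of the round key, a cap 32 mm across, 83 mm above the bench when up, on a round black base 48 mm across
- round_key (a joint): how far the round key is pressed, m: 0 up, 0.007 fully down; it is sprung, 1.5 N to start and 5 N fully down, and comes up when let go
- square_key_top (a point): centre of the top face of the square key, a cap 28 x 28 mm, 83 mm above the bench, on a 46 x 46 mm base; not to be pressed
- square_key (a joint): how far the square key is pressed, m: 0 up, 0.007 down; sprung
- spool: loose small black solder spool, 38 mm across, 28 mm high, standing on the test set's top at a rear corner; origin at the centre of its underside; leave alone
- jar: loose jar, 52 mm across, 60 mm high, standing on the bench beyond the work; origin under its centre; leave alone
- driver: loose screwdriver with black handle, 140 mm long, lying on the bench beyond the work; leave alone
- tray: loose empty aluminium parts tray, 70 x 100 x 22 mm, on the bench beyond the work; origin under its centre; leave alone
There are look-alikes about, which are no part of the job. Several things have the shape of the switch_box; the one meant has the colours described above.

How it is judged (in metres and radians):
On the way, in this order (a step that is already met when the one before it is completed fails the run):
1. the rocker is tipped fully over (value of joint rocker above 0.34 rad), for 0.1 s.
2. the bar key is pressed fully down (value of joint bar_key above 0.0055 m), for 0.1 s.
3. the round key is held fully down by the fingers (value of joint round_key above 0.0055 m and contact force between the fingers and anything else above 1 N), for 0.3 s.
At the end, for the whole second after the job is handed in: the fingers still hold the round key at least 5.5 mm down (of 7) with more than 1 N, the rocker is tipped to at least 0.34 rad (of 0.4), the bar key stands at least 5.5 mm down (of 7) and the square key is not pressed (all of step 3 and value of joint rocker above 0.34 rad and value of joint bar_key above 0.0055 m and value of joint square_key below 0.003 m); the arm keeps its last pose, push and grip.
It fails at once if the bar key is pressed before the rocker is on (value of joint bar_key above 0.003 m and value of joint rocker below 0.3 rad).
It fails at once if the round key is pressed before the bar key is down (value of joint round_key above 0.003 m and value of joint bar_key below 0.005 m).
It fails at once if the square key is pressed (more than 3 mm) (value of joint square_key above 0.003 m).
It fails at once if the switch box is lifted or shoved more than 20 mm (distance of switch_box from where it was at the start of the episode above 0.02 m).
It fails at once if the spool, jar, tray or screwdriver is moved more than 20 mm (distance of any of spool, jar, tray, driver from where it was at the start of the episode above 0.02 m).
It also fails if it takes over 48 s, if anything falls off the work surface, if the arm or the gripper's body presses on something with over 40 N, if the wrist force passes 120 N, or if a joint passes its speed limit or range.

## Robot

A 6-joint arm with a two-finger parallel gripper is mounted at the origin on the work surface. World frame = base frame: x ahead of the robot, y to its left, z up, the work surface at z = 0. Lengths are in m, angles in degrees, forces in N, time in s.
With the tool pointing down it reaches from about 0.25 to 0.725 m from the base axis. Payload 9.7 kg.
Tool frame: the origin (TCP) lies midway between the tips of the shut fingers; the grasp point (between the pads) lies 19 mm behind it; z points along the fingers, y is the direction in which the jaws open and shut (so a half turn about z gives the same grasp; the last joint's range is limited). The gripper opens to 85 mm and grips with 20 to 120 N. Pads are 22 mm wide; open, the fingers measure 114 mm over their backs; the gripper's body (76 mm by 85 mm) begins 54 mm behind the grasp point. The pads swing forward as they close: fully open they stand 13 mm farther back than shut.
Start: joints at [-64.229, 4.979, 10.078, 95.1, 0, 90], TCP at [0.239, -0.495, 0.231] pointing down, gripper open.
Joint ranges: [-179.16, 179.16], [-48.56, 103.87], [-65.8, 70.77], [-126.05, 130.52], [-82.76, 87.17], [-180, 180]. Speed limits (degrees/s): [127.2, 127.2, 147.25, 180, 180, 180].

## Interface

Orientations are given as [roll, pitch, yaw] about the fixed x, y, z axes, in that order (R = Rz(yaw) Ry(pitch) Rx(roll)).
In Python, from workcell import get_obs, camera, get_calibration, job_done gives the robot as it stands.
- The arm moves only by the tool play_rows, never from a script. Its argument "commands" is text: rows parted by semicolons, each of 5 numbers parted by spaces: the opening, from 0 (shut) to 1 (fully open), then the shift along the world's x, y, z in mm, then the turn about the world's z in degrees. A call has 1 to 10 rows; each row is the pose to reach, as a shift and turn from the pose commanded when the call began; what a row does not reach only later rows make up. A row lasts 1/12 s, in which the tool goes at most 41.7 mm and 7.16 degrees, less where a joint would pass 70% of its speed; a pose out of reach is approached as far as the arm can. A call with a gripper value outside its range is refused whole. The fingers move at their own pace and stop on an object; "force" is the grip in N (left out, the last holds). Time passes only in rows, so rows that repeat a pose let the fingers close. It gives the time, the measured TCP pose, the force and the opening at its end, in the units of the state.
- get_obs(): the state, without advancing time (a new reading comes with each control period).
- camera(name): name is "scene" or "top"; returns the picture (480x640x3 uint8, red, green, blue); there is no depth.
- get_calibration(name): a dict with "fx", "fy", "cx", "cy" (pixels), "eye" and "attitude" of the camera in the world. Camera axes: x right, y down, z forward; pixel columns grow to the right and rows downward; lengths in m; the calibration is good to about 2 mm. A picture is of the moment at which its call begins. get_calibration takes no time and is no camera call.
- job_done(): hands the job in, once; it reports no verdict.
The state is a dict: "time": time; "q": joint angles; "qd": joint speeds; "joint_efforts": joint torques, N m; "ee_pos": TCP position; "tcp_rot": TCP orientation; "wrist_force": force on the tool from outside, world axes, zero at the start; "torque": the same for the moment, N m; "opening": finger opening in m.
Only numpy, scipy, OpenCV 4.12 (cv2) and the standard library are available. Lean on these libraries where they do the work, as an engineer would, in place of code of your own. Each camera call takes 0.05 s, during which the arm holds its last target.

## Working session

There is one attempt and no reset: what is moved stays moved. The work goes in short steps, Python scripts to look and compute and a tool call to move; the robot and the scene stay as the last step left them, time stands still between calls to the robot, and variables do not carry over. Pictures are saved under pics/ and viewed, and the job is handed in when it is done.

Besides the shell and the picture viewer there is one more tool, called after "Call:" in YAML: its name, and indented under it one key for each argument. play_rows: Moves the arm, as the interface text tells. Its arguments: {"type":"object","properties":{"commands":{"type":"string"},"force":{"type":"number"}},"required":["commands"]}

```bash
mkdir -p pics; python3 - <<'E'
from workcell import *
import cv2
for n in("scene","top"):
    im=camera(n); cv2.imwrite(f"pics/{n}0.png",im[:,:,::-1]); print(get_calibration(n))
o=get_obs(); print(o)
E
```

```text
{'fx': 511.02958028643286, 'fy': 511.02958028643286, 'cx': 328.2020990739413, 'cy': 243.80316826480458, 'eye': array([1.06902646, 0.68272729, 0.66788681]), 'attitude': array([-125.51586279,   -0.33087264,  142.87137687])}
{'fx': 465.2924465279303, 'fy': 465.2924465279303, 'cx': 318.40171124204653, 'cy': 242.70608794742748, 'eye': array([0.51324805, 0.00698723, 0.99129463]), 'attitude': array([-1.75423498e+02,  8.28789253e-02, -8.93136371e+01])}
{'time': 0.1, 'q': array([-6.42300693e+01,  5.00773113e+00,  1.00397987e+01,  9.50985400e+01,
       -2.21134632e-03,  9.00016852e+01]), 'qd': array([ 0.09961472, -0.03739764,  0.11024161,  0.04110955, -0.13350041,
       -0.08567143]), 'joint_efforts': array([-4.17349693e-04, -5.21561587e+01,  4.65653980e+01,  1.60639366e-02,
        1.98984701e-06, -1.56647133e-06]), 'ee_pos': array([ 0.23902317, -0.49513142,  0.23066325]), 'tcp_rot': array([-1.79933528e+02,  2.21329989e-03,  2.57682481e+01]), 'wrist_force': array([ 1.25019639,  0.21016199, -0.41435741]), 'torque': array([ 0.01127707,  0.00720301, -0.02868593]), 'opening': 0.08523095813504174}
```

View pics/scene0.png

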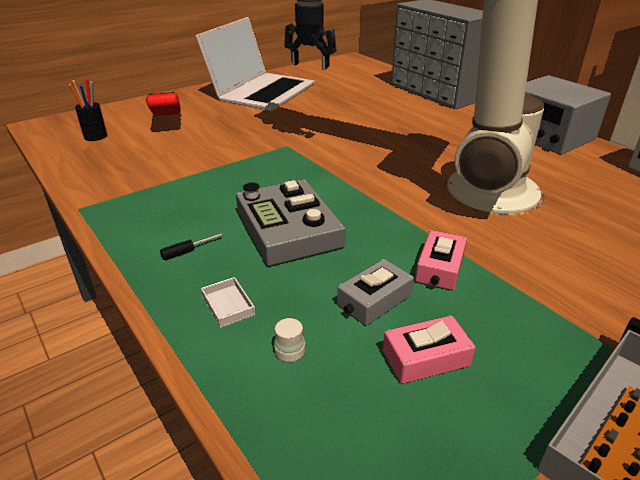

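View pics/top0.png

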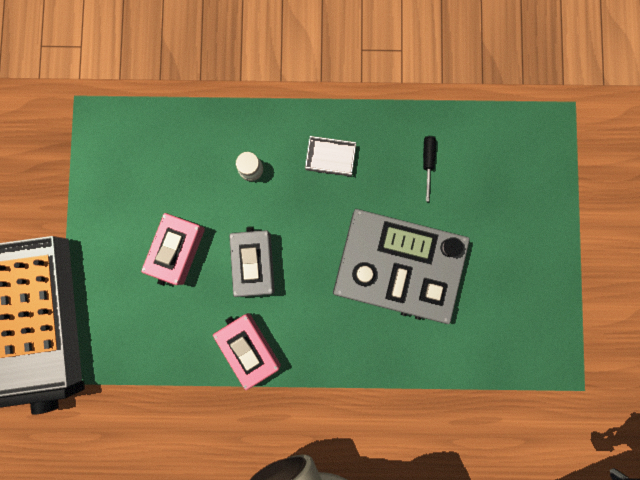

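The grey switch box is at about (252,264) in the top view, with its stub up towards +x. On the test set, the round key is at (365,274), the bar at (399,283) and the square at (433,292). Next I'll enlarge these.

```bash
python3 - <<'E'
import cv2
a=cv2.imread("pics/top0.png")
cv2.imwrite("pics/c1.png",cv2.resize(a[220:305,215:295],None,fx=7,fy=7,interpolation=cv2.INTER_CUBIC))
cv2.imwrite("pics/c2.png",cv2.resize(a[205:330,325:475],None,fx=4.8,fy=4.8,interpolation=cv2.INTER_CUBIC))
b=cv2.imread("pics/scene0.png")
cv2.imwrite("pics/c3.png",cv2.resize(b[175:325,230:420],None,fx=4,fy=4,interpolation=cv2.INTER_CUBIC))
E
```

```text
(no output)
```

View pics/c1.png

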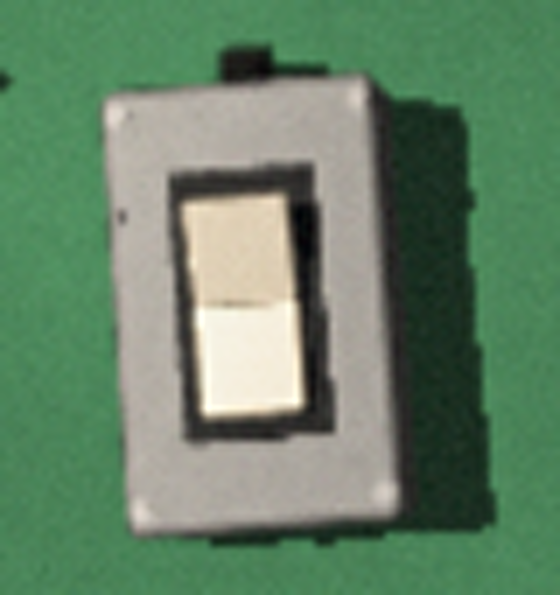

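View pics/c2.png

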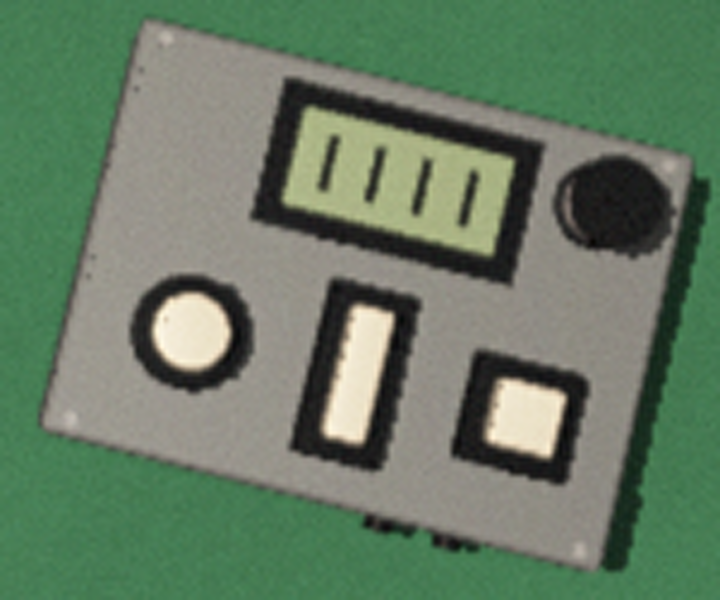

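View pics/c3.png

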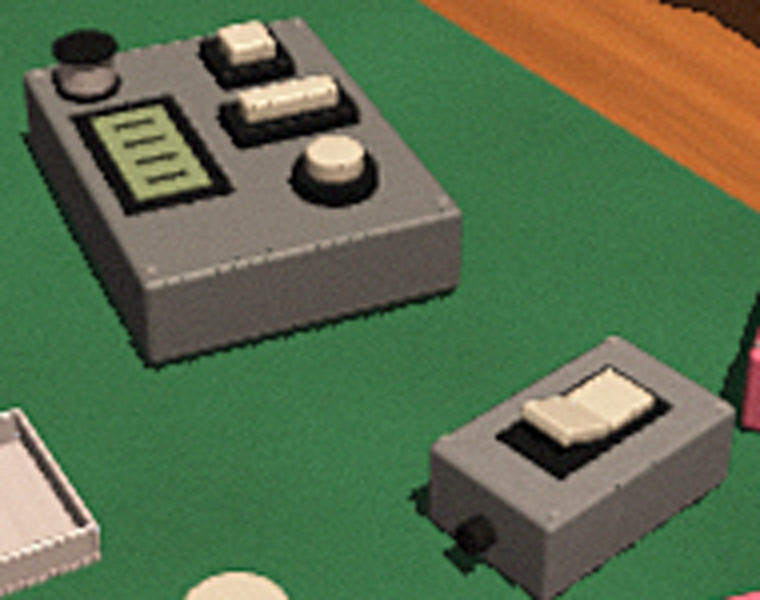

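```bash
cat > h.py <<'E'
import numpy as np
from scipy.spatial.transform import Rotation as R
from workcell import get_calibration
C={n:get_calibration(n) for n in("top","scene")}
def unproj(n,u,v,z):
    c=C[n];M=R.from_euler('xyz',c['attitude'],degrees=True).as_matrix()
    d=M@np.array([(u-c['cx'])/c['fx'],(v-c['cy'])/c['fy'],1]);e=np.array(c['eye'])
    return e+d*(z-e[2])/d[2]
def proj(n,p):
    c=C[n];M=R.from_euler('xyz',c['attitude'],degrees=True).as_matrix()
    q=M.T@(np.array(p)-c['eye']);return q[0]/q[2]*c['fx']+c['cx'],q[1]/q[2]*c['fy']+c['cy']
E
python3 - <<'E'
from h import *
np.set_printoptions(precision=4,suppress=True)
def T(k,x,y,z):
    s,ox,oy=k; return unproj("top",(x+.5)/s-.5+ox,(y+.5)/s-.5+oy,z)
k1=(7,215,220);k2=(4.8,325,205);k3=(4,230,175)
def S(x,y,z): return unproj("scene",(x+.5)/4-.5+230,(y+.5)/4-.5+175,z)
b=np.array([T(k1,*p,.052) for p in[(106,98),(375,78),(398,510),(135,533)]]);print("box",b,b.mean(0),[np.linalg.norm(b[i]-b[i-1]) for i in range(4)])
f=(b[0]+b[1]-b[2]-b[3]);print("yaw box",np.degrees(np.arctan2(f[1],f[0])))
print("hinge",T(k1,247,303,.057),"outer",T(k1,234,196,.071), "low end",T(k1,254,414,.06))
t=np.array([T(k2,*p,.06) for p in[(146,22),(690,158),(598,570),(42,430)]]);print("set",t,t.mean(0),[np.linalg.norm(t[i]-t[i-1]) for i in range(4)])
f=(t[0]+t[1]-t[2]-t[3]);a=np.arctan2(f[1],f[0]);print("yaw set",np.degrees(a))
for n,p in dict(round=(192,331),bar=(358,373),sq=(525,418)).items(): print(n,T(k2,*p,.083))
for i in(1,0,-1): print("model",t.mean(0)[:2]+np.array([[np.cos(a),-np.sin(a)],[np.sin(a),np.cos(a)]])@[-.035,.07*i])
print("scene round",S(336,153,.083),"bar",S(289,95,.083),"sq",S(248,42,.083))
bs=np.array([S(*p,.052) for p in[(432,447),(612,340),(732,408),(550,520)]]);print("scene box",bs.mean(0),bs)
E
```

```text
box [[0.6049 0.1894 0.052 ]
 [0.6116 0.1115 0.052 ]
 [0.4871 0.1024 0.052 ]
 [0.4797 0.1777 0.052 ]] [0.5458 0.1452 0.052 ] [np.float64(0.1257595111475209), np.float64(0.07814756963116828), np.float64(0.12483111386754332), np.float64(0.07566434363554449)]
yaw box 4.782576720958952
hinge [0.5458 0.1464 0.057 ] outer [0.5756 0.1487 0.071 ] low end [0.5141 0.1432 0.06  ]
set [[ 0.6565 -0.0639  0.06  ]
 [ 0.6018 -0.2918  0.06  ]
 [ 0.4307 -0.2516  0.06  ]
 [ 0.4853 -0.0218  0.06  ]] [ 0.5436 -0.1573  0.06  ] [np.float64(0.1763105971529767), np.float64(0.23443113844598895), np.float64(0.1757787921901694), np.float64(0.23623370572302574)]
yaw set -13.535463780763335
round [ 0.5267 -0.0815  0.083 ]
bar [ 0.5105 -0.1488  0.083 ]
sq [ 0.4932 -0.2163  0.083 ]
model [ 0.5259 -0.081 ]
model [ 0.5096 -0.1491]
model [ 0.4932 -0.2171]
scene round [ 0.5277 -0.0787  0.083 ] bar [ 0.513  -0.1442  0.083 ] sq [ 0.4975 -0.2088  0.083 ]
scene box [0.547  0.1466 0.052 ] [[0.6135 0.1159 0.052 ]
 [0.4911 0.1048 0.052 ]
 [0.4812 0.1788 0.052 ]
 [0.6022 0.1867 0.052 ]]
```

The box, set and key positions agree between the two views, with the sizes within 4 mm. Press point: about (0.570, 0.148). I'll shut the gripper and travel over it.

Call:
play_rows:
  commands: "0 331 643 0 -21; 0 331 643 0 -21; 0 331 643 0 -21; 0 331 643 0 -21; 0 331 643 0 -21; 0 331 643 0 -21; 0 331 643 0 -21; 0 331 643 0 -21; 0 331 643 0 -21; 0 331 643 0 -21"
  force: 40

```text
time: 0.93
ee_pos: [0.4272, -0.1288, 0.2313]
tcp_rot: [180.0, -0.0, 4.8]
wrist_force: [-0.2, -0.7, 0.1]
opening: 0.0005
```

Call:
play_rows:
  commands: "0 141 272 0 0; 0 141 272 0 0; 0 141 272 0 0; 0 141 272 0 0; 0 141 272 0 0; 0 141 272 0 0; 0 141 272 0 0; 0 141 272 -40 0; 0 141 272 -80 0; 0 141 272 -120 0"

```text
time: 1.77
ee_pos: [0.5748, 0.0815, 0.1476]
tcp_rot: [-178.8, -0.0, 7.5]
wrist_force: [-0.1, -0.4, -1.0]
opening: -0.0002
```

Call:
play_rows:
  commands: "0 0 0 -8 0; 0 0 0 -12 0; 0 0 0 -12 0"

```text
time: 2.02
ee_pos: [0.5735, 0.0806, 0.1366]
tcp_rot: [-178.8, 0.1, 7.5]
wrist_force: [-0.2, -0.3, 1.6]
opening: -0.0003
```

```bash
python3 - <<'E'
from workcell import *
import cv2,numpy as np
a=cv2.resize(camera("top")[210:310,205:305],(400,400),interpolation=2)
b=cv2.resize(camera("scene")[225:325,320:420],(400,400),interpolation=2)
cv2.imwrite("pics/p1.png",np.hstack([a,b])[:,:,::-1]);print(get_obs()['ee_pos'],get_obs()['wrist_force'])
E
```

```text
[0.57444282 0.08074189 0.13851211] [-0.64915149 -0.08746634 -0.23188457]
```

View pics/p1.png

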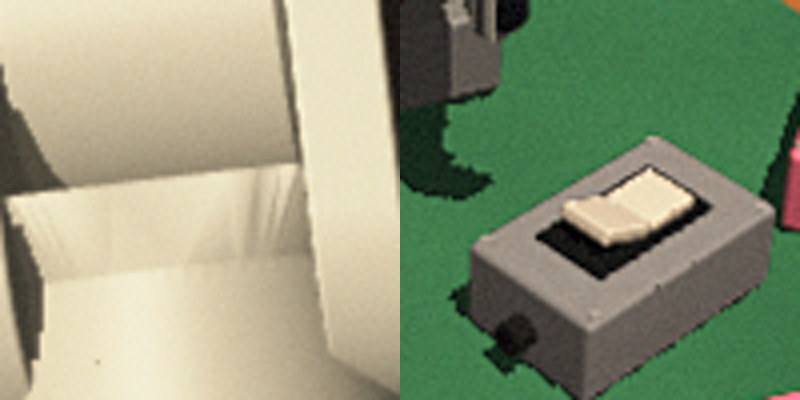

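The arm stopped short at y=0.081. I'll check the joints.

```bash
python3 - <<'E'
from workcell import *
o=get_obs();print(o['q'],o['qd'],o['tcp_rot'],o['time'])
E
```

```text
[  7.39242181   8.10677276   3.22760088  85.01076901   1.23857441
 179.94306331] [ 0.03799678 -0.26608943  0.50805857 -0.19803994 -0.03680458  0.01562981] [-1.78761536e+02 -1.11289776e-01  7.44934531e+00] 2.1167
```

Joint 6 is at its +180 limit. I'll turn the tool +88° (j6 about 100) and raise it a bit.

Call:
play_rows:
  commands: "0 0 0 30 7; 0 0 0 30 14; 0 0 0 30 21; 0 0 0 30 28; 0 0 0 30 35; 0 0 0 30 42; 0 0 0 30 49; 0 0 0 30 56; 0 0 0 30 63; 0 0 0 30 70"

```text
time: 2.95
ee_pos: [0.5745, 0.0808, 0.1688]
tcp_rot: [-178.9, -0.0, 77.8]
wrist_force: [0.1, 1.0, 0.5]
opening: 0.0
```

Call:
play_rows:
  commands: "0 0 0 0 7; 0 0 0 0 14; 0 0 0 0 18; 0 0 0 0 18"

```text
time: 3.28
ee_pos: [0.5745, 0.0808, 0.1687]
tcp_rot: [-178.9, 0.0, 95.6]
wrist_force: [0.6, 0.0, 0.3]
opening: -0.0
```

Call:
play_rows:
  commands: "0 -4 33 0 0; 0 -4 67 0 0; 0 -4 67 -40 0; 0 -4 67 -80 0; 0 -4 67 -80 0; 0 -4 67 -80 0"

```text
time: 3.78
ee_pos: [0.5689, 0.1475, 0.0863]
tcp_rot: [-178.6, 0.1, 95.4]
wrist_force: [-0.1, -0.4, -0.0]
opening: 0.0002
```

```bash
python3 - <<'E'
from workcell import *
import cv2,numpy as np
b=cv2.resize(camera("scene")[205:325,310:430],(600,600),interpolation=2)
cv2.imwrite("pics/p2.png",b[:,:,::-1]);o=get_obs();print(o['q'],o['ee_pos'],o['wrist_force'])
E
```

```text
[14.43586642 11.06171286  1.06231357 81.16424431  0.16945732 99.07134951] [0.57026357 0.14766976 0.08855309] [0.11942677 0.98192807 0.65034741]
```

View pics/p2.png

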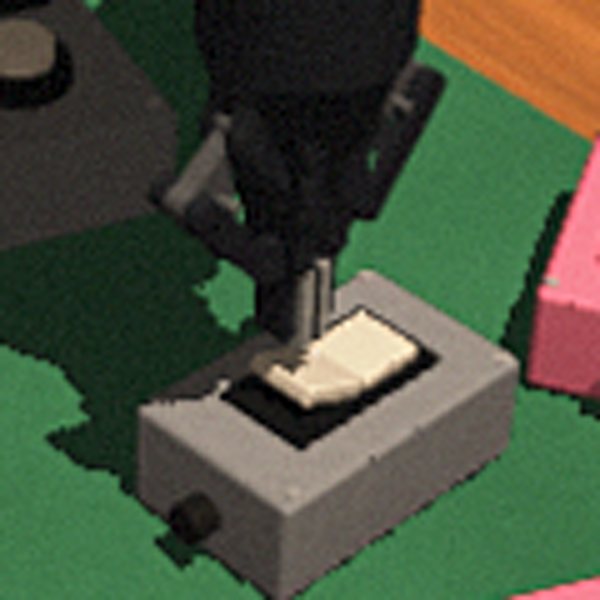

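The tip hangs over the raised half, near (305,360) in the crop. I'll press down in steps.

Call:
play_rows:
  commands: "0 1 0 -8 0; 0 1 0 -14 0; 0 1 0 -20 0; 0 1 0 -25 0; 0 1 0 -28 0; 0 1 0 -28 0; 0 1 0 -28 0"

```text
time: 4.42
ee_pos: [0.572, 0.1478, 0.0603]
tcp_rot: [-179.0, 0.0, 95.4]
wrist_force: [1.4, -1.9, 11.4]
opening: 0.0003
```

Call:
play_rows:
  commands: "0 0 0 -1 0; 0 0 0 -1 0; 0 0 0 -1 0"

```text
time: 4.67
ee_pos: [0.572, 0.1478, 0.0601]
tcp_rot: [-179.0, 0.0, 95.4]
wrist_force: [-0.4, -1.6, 17.5]
opening: -0.0004
```

Call:
play_rows:
  commands: "0 0 0 30 0; 0 0 0 70 0; 0 0 -40 90 -7; 0 0 -80 90 -14; 0 -20 -120 90 -19"

```text
time: 5.08
ee_pos: [0.5543, 0.0302, 0.1485]
tcp_rot: [-178.9, -0.0, 76.2]
wrist_force: [1.5, -1.7, -0.1]
opening: -0.0003
```

```bash
python3 - <<'E'
from workcell import *
import cv2,numpy as np
t=camera("top");cv2.imwrite("pics/p3t.png",t[:,:,::-1])
b=cv2.resize(camera("scene")[205:325,310:430],(600,600),interpolation=2)
cv2.imwrite("pics/p3.png",b[:,:,::-1]);o=get_obs();print(o['q'],o['ee_pos'],o['tcp_rot'],o['wrist_force'])
E
```

```text
[  2.68237131   5.59339959   1.48584526  87.15191818   0.27332413
 106.68281119] [0.55089562 0.02717076 0.14775288] [-1.78715083e+02  9.97763791e-02  7.59976747e+01] [ 1.13514806  0.28469724 -0.17182393]
```

View pics/p3.png

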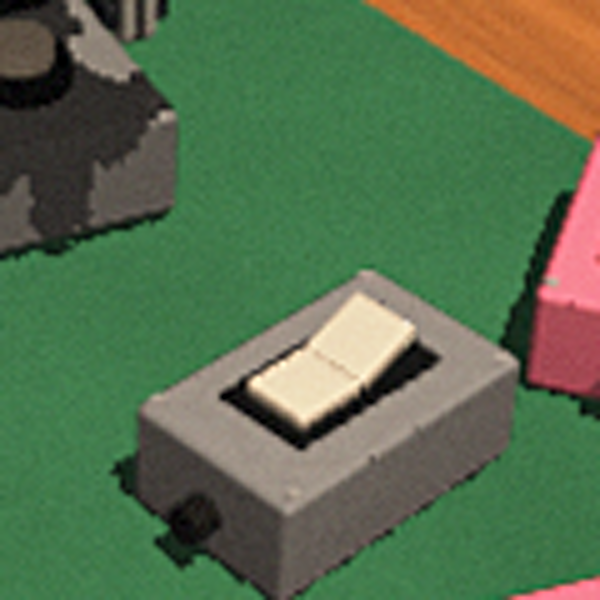

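View pics/p3t.png

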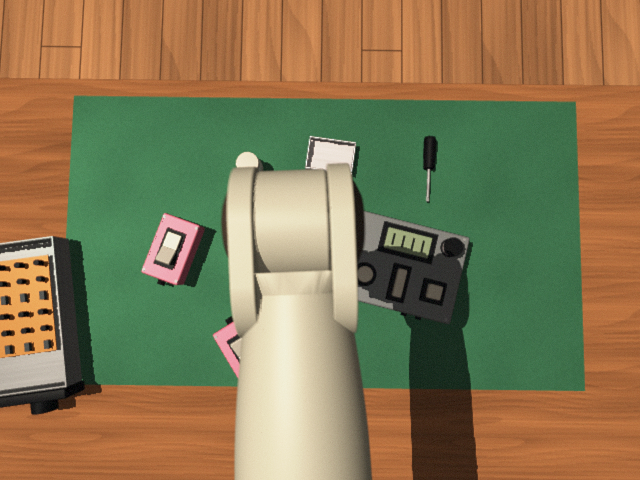

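The rocker is tipped: the near half is level and the far half stands up. The box hasn't moved. Next is the bar key, at (0.5105, -0.148).

Call:
play_rows:
  commands: "0 -40 -175 0 0; 0 -40 -175 0 0; 0 -40 -175 0 0; 0 -40 -175 0 0; 0 -40 -175 0 0; 0 -40 -175 -25 0; 0 -40 -175 -50 0; 0 -40 -175 -50 0"

```text
time: 5.85
ee_pos: [0.5103, -0.1431, 0.0927]
tcp_rot: [-178.4, -0.0, 76.4]
wrist_force: [-0.4, -0.3, -0.5]
opening: -0.0002
```

```bash
python3 - <<'E'
from workcell import *
import cv2,numpy as np
b=cv2.resize(camera("scene")[165:265,225:355],(780,600),interpolation=2)
cv2.imwrite("pics/p4.png",b[:,:,::-1]);o=get_obs();print(o['ee_pos'],o['tcp_rot'],o['wrist_force'])
E
```

```text
[ 0.51098544 -0.14297123  0.09514482] [-1.78469623e+02  4.69322598e-03  7.64641509e+01] [-0.48135726 -0.91520153  0.81034584]
```

View pics/p4.png

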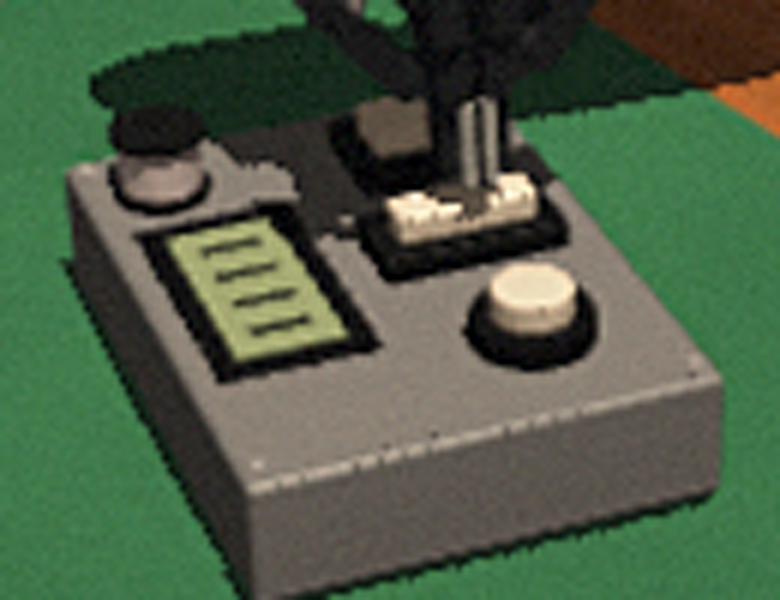

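The tip is over the bar's middle, near (478,185), but y is 5 mm short. I'll shift and press.

Call:
play_rows:
  commands: "0 0 -5 0 0; 0 0 -5 -6 0; 0 0 -5 -11 0; 0 0 -5 -15 0; 0 0 -5 -18 0; 0 0 -5 -20 0; 0 0 -5 -20 0; 0 0 -5 -20 0"

```text
time: 6.57
ee_pos: [0.5125, -0.1485, 0.0774]
tcp_rot: [-178.7, 0.0, 76.5]
wrist_force: [-0.4, -0.3, 0.2]
opening: 0.0001
```

Call:
play_rows:
  commands: "0 0 0 -1 0; 0 0 0 -2 0; 0 0 0 -2 0; 0 0 0 -2 0"

```text
time: 6.9
ee_pos: [0.5126, -0.1486, 0.0759]
tcp_rot: [-178.8, 0.0, 76.5]
wrist_force: [-2.2, 0.8, 5.5]
opening: 0.0002
```

Call:
play_rows:
  commands: "0 0 0 -1 0; 0 0 0 -1.5 0; 0 0 0 -1.5 0; 0 0 0 -1.5 0"

```text
time: 7.23
ee_pos: [0.5127, -0.1486, 0.0758]
tcp_rot: [-178.8, 0.0, 76.5]
wrist_force: [-5.3, 1.9, 15.2]
opening: 0.0003
```

It's on the stop: 15 N at z=0.0758. Now I'll lift, move towards the round key and look.

Call:
play_rows:
  commands: "0 0 0 25 0; 0 0 0 45 0; 0 14 34 45 0; 0 14 67 45 0; 0 14 67 25 0; 0 14 67 25 0; 0 14 67 25 0"

```text
time: 7.82
ee_pos: [0.5258, -0.0815, 0.0981]
tcp_rot: [-178.6, 0.1, 76.5]
wrist_force: [0.3, -1.0, 0.1]
opening: -0.0003
```

```bash
python3 - <<'E'
from workcell import *
import cv2,numpy as np
b=cv2.resize(camera("scene")[165:265,225:355],(780,600),interpolation=2)
cv2.imwrite("pics/p5.png",b[:,:,::-1]);o=get_obs();print(o['ee_pos'],o['tcp_rot'],o['wrist_force'])
E
```

```text
[ 0.52624981 -0.08193375  0.09892837] [-1.78707854e+02  4.45338751e-02  7.64516967e+01] [-0.49294769 -0.21914013  0.82004287]
```

View pics/p5.png

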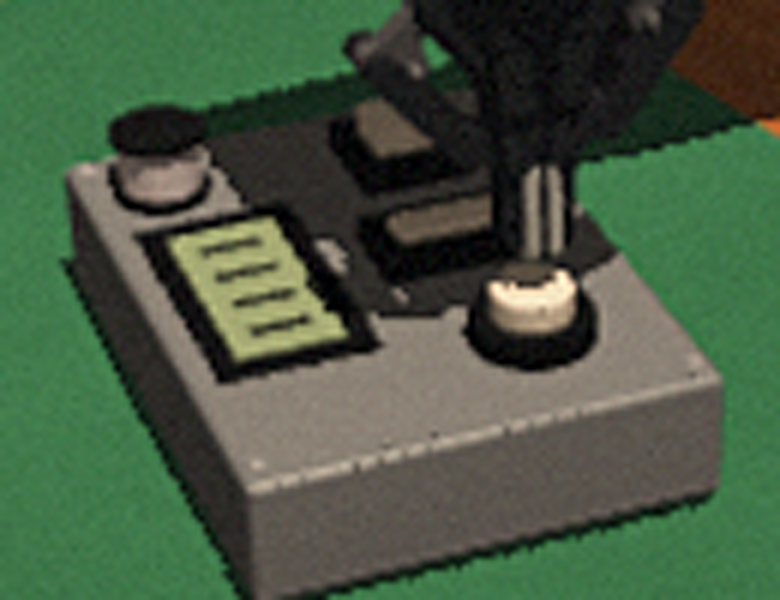

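The bar cap now sits low (top face near y=215 in the crop), and the tip is over the round key. I'll press it.

Call:
play_rows:
  commands: "0 0 0 -7 0; 0 0 0 -13 0; 0 0 0 -18 0; 0 0 0 -22 0; 0 0 0 -25 0; 0 0 0 -26 0; 0 0 0 -26 0; 0 0 0 -26 0"

```text
time: 8.53
ee_pos: [0.527, -0.0823, 0.0757]
tcp_rot: [-178.9, 0.1, 76.4]
wrist_force: [-7.9, -1.5, 22.1]
opening: 0.0
```

Call:
play_rows:
  commands: "0 0 0 0 0; 0 0 0 0 0; 0 0 0 0 0; 0 0 0 0 0; 0 0 0 0 0; 0 0 0 0 0"

```text
time: 9.03
ee_pos: [0.527, -0.0823, 0.0757]
tcp_rot: [-178.9, 0.1, 76.4]
wrist_force: [-7.4, -2.1, 21.8]
opening: 0.0002
```

```bash
python3 - <<'E'
from workcell import *
import cv2,numpy as np
b=cv2.resize(camera("scene")[165:315,225:425],(800,600),interpolation=2)
cv2.imwrite("pics/p6.png",b[:,:,::-1]);o=get_obs();print(o['ee_pos'],o['tcp_rot'],o['wrist_force'])
E
```

```text
[ 0.52696078 -0.0823214   0.07572464] [-1.78924786e+02  6.71857127e-02  7.64218582e+01] [-7.80768579 -1.57189381 22.64986654]
```

View pics/p6.png

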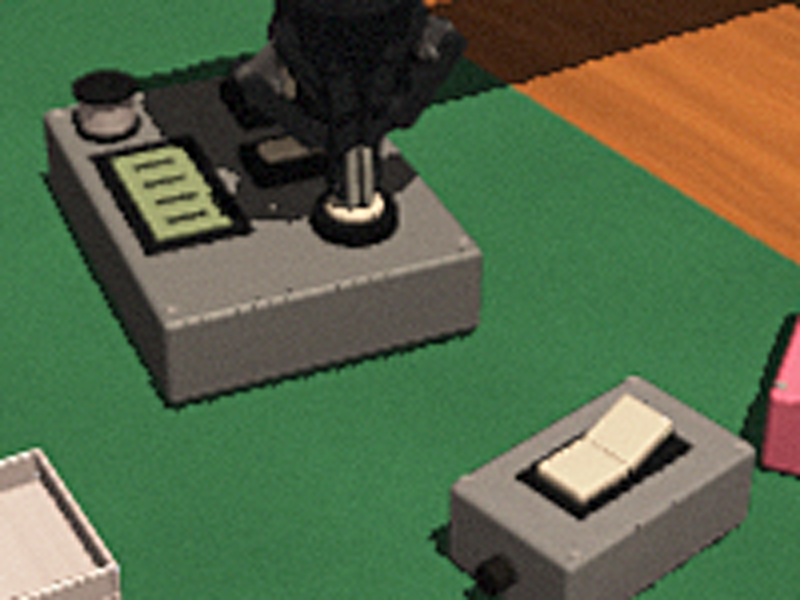

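The round key is held down by the fingertips, near (355,205). The bar is down, the rocker is tipped, and the switch box and spool are in place. I'm handing the job in.

```bash
python3 -c "
from workcell import *
print(job_done());o=get_obs();print(o['time'],o['ee_pos'],o['wrist_force'])"
```

```text
the job is handed in; nothing more can be done
None
the job is handed in; nothing more can be done
```

I tipped the rocker, pressed the bar key down, then pressed the round key and handed the job in at about 9 s while still holding it. No verdict came back, and the reading I asked for after handing in was refused.

| Step | Tip height | Force | What the picture shows |
|---|---|---|---|
| Rocker | 60.1 mm | 17 N | pressed half level, other half up, box not moved |
| Bar key | 75.8 mm | 15 N | cap sits low after release |
| Round key | 75.7 mm, about 7.3 mm below its rest height | 22 N, steady for 0.5 s | cap held down under the fingertips |

- **Not fully checked:** I never moved onto the square key. In the last picture it was partly hidden behind the gripper, so I didn't check its height there. The jar and screwdriver were outside that picture, but the arm's path stayed clear of them.
- **Went wrong on the way:** the first approach stopped about 67 mm short because joint 6 reached its 180° range end. I turned the tool by 88° and carried on. Nothing was touched, and a tool tilt of about 1° remained.
- **Measurements:** the two cameras agreed to about 3 mm on the round key and 5 mm on the bar key. I used the top view for pressing.

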